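Switch the milling-ball dispenser to its other tray

ROBOT

A 6-joint arm with a two-finger parallel gripper is mounted at the origin on the work surface. World frame = base frame: x ahead of the robot, y to its left, z up, the work surface at z = 0. Lengths are in m, angles in rad, forces in N, time in s.
With the tool pointing down it reaches from about 0.25 to 0.775 m from the base axis. Payload 4 kg.
Tool frame: the origin (TCP) lies on the centre line of the jaws, within the pads' length; the fingertips stand 8 mm ahead of it and the grasp point (between the pads) lies 11 mm behind it; z points along the fingers, y is the direction in which the jaws open and shut (so a half turn about z gives the same grasp; the last joint's range is limited). The gripper opens to 94 mm and grips with 3 to 60 N. Pads are 16 mm wide; open, the fingers measure 119 mm over their backs; the gripper's body (75 mm by 177 mm) begins 78 mm behind the grasp point.
Start: joints at [-1.368, 0.087, 1.371, -0, 1.684, -0.103], TCP at [0.166, -0.525, 0.214] pointing down, gripper open.
Joint ranges: [-3.1, 3.1], [-0.76, 2.03], [0.27, 2.55], [-1.08, 4.22], [0.17, 2.65], [-2.57, 2.57]. Speed limits (rad/s): [2.79, 2.79, 3.14, 3.14, 3.14, 3.14].

INTERFACE

Orientations are given as [roll, pitch, yaw] about the fixed x, y, z axes, in that order (R = Rz(yaw) Ry(pitch) Rx(roll)).
In Python, from bench import robot gives the robot as it stands.
- The arm moves only by the shell command python3 -m crank 'ROWS' [OPENING]. ROWS is JSON, a list of rows, each a list of 4 numbers: the shift along the tool's x, y, z scaled (see below), then the turn about the tool's z scaled (see below). A call has exactly 10 rows; each row shifts and turns the commanded pose from where the row before left it, along the tool's axes as they then stand; what a row does not reach is not made up. The controller multiplies each number of a shift by 0.2 m and each number of a turn by pi/2 rad. A row lasts 1/8 s, in which the tool goes at most 62.5 mm and 10.7 degrees, less where a joint would pass 70% of its speed; a pose out of reach is approached as far as the arm can. A call with a number of a shift or a turn outside -1 to 1 is refused whole. A call with a gripper value outside its range is refused whole. OPENING is the gripper command: -1 is fully open, 1 is shut, values between are in proportion, set as the call begins (- or left out, the last holds). The fingers move at their own pace and stop on an object; the grip force is fixed at half the most. Time passes only in rows, so rows that do not move let the fingers close, or fill a call up. It gives the time, the measured TCP pose, the force and the opening at its end, in the units of the state.
- robot.get_obs(): the state, without advancing time (a new reading comes with each control period).
- robot.snapshot(name): name is "scene" or "top" or "wrist"; returns (picture, depth): 400x640x3 uint8, red, green, blue; 400x640 float32, m along the optical axis (not along the pixel's ray), 0 where there is no reading.
- robot.camera_params(name): a dict with "fx", "fy", "cx", "cy" (pixels), "distortion" ([k1, k2, p1, p2, k3] as OpenCV has them; the pictures are not rectified), "world_from_camera" (4x4, takes a point from camera to world coordinates). Camera axes: x right, y down, z forward; pixel columns grow to the right and rows downward; lengths in m; the calibration is good to about 2 mm. A picture is of the moment at which its call begins: read the wrist's pose just before it. camera_params takes no time and is no camera call; for the wrist camera it gives the pose at the moment of the call.
- robot.close_job(): hands the job in, once; it reports no verdict.
The state is a dict: "time": time; "joint_positions": joint angles; "qvel": joint speeds; "joint_torque": joint torques, N m; "tool_pos": TCP position; "ee_rot": TCP orientation; "wrist_force": force on the tool from outside, world axes, zero at the start; "wrist_torque": the same for the moment, N m; "width": finger opening in m.
Only numpy, scipy, OpenCV 4.12 (cv2) and the standard library are available. Lean on these libraries where they do the work, as an engineer would, in place of code of your own. Each camera call takes 0.05 s, during which the arm holds its last target.

TASK

The next three porcelain milling balls are to go into the other tray, not the one the dispenser is set for now. Press down the raised pad of the seesaw gate with the fingertips until the gate rocks over its pivot and stays on its other side; only then push the black stop paddle to the robot's left to let all three balls roll down the other chute into that tray. Do not touch the balls, leave the glassware and other things around where they are, and finish clear of everything.

Things in the scene. Friction and masses are not known exactly. Their poses are not given: they have to be found in the camera images.
- station: Ball dispenser on a grey base plate, fixed to the bench, 560 mm wide (its y), 260 mm deep. Origin on the bench top right under the seesaw's pivot; x points away from the robot along the feeder, y to the robot's left along the seesaw, z up; turned by up to 0.25 rad. A short chute (y 100 to 180 mm either side, at most 85 mm high) leads from each end of the seesaw down to a tray.
- exit (a point): Middle of the feeder's lower end, on its floor, 143 mm above the bench and 18 mm behind the pivot. The feeder is an aluminium channel 30 mm wide inside, 36 mm outside, walls 26 mm high, that rises from here 190 mm away from the robot (station x) at 0.2 rad.
- tray_left (a point): Middle of the floor of the left white open tray, 100 x 100 mm, floor 4 mm above the bench, walls 34 mm high, outer wall 70 mm. 227 mm left of the pivot.
- tray_right (a point): The same for the right tray, 227 mm right of the pivot.
- rocker (a joint): Angle (rad) of the seesaw gate, a 210 mm steel trough along the station's y, pivoted at its middle 105 mm above the bench. +0.25: left end down, balls go to the left tray; -0.25: right end down, balls go right. It starts at one of these stops. A tumbler weight (dark cylinder above the pivot, on the robot's side) keeps it there: a raised pad takes about 1 N, and past level (0) the gate falls over by itself.
- pad_left (a point): Centre of the upper face of the seesaw's left flat steel pad, 58 mm (station x) x 40 mm (y), 4 mm thick, on the robot's side of the trough: 58 mm nearer the robot than the pivot, 85 mm left. 135 mm above the bench when raised, 115 mm level, 93 mm when down. The trough's front wall (45 mm high) stands 36 mm behind this point.
- pad_right (a point): The same for the right pad, 85 mm to the right of the pivot.
- stop (a joint): Travel (m) of the sliding stop across the feeder, along the station's +y (to the robot's left): 0 shut, as at the start, 0.045 fully open at its end stop; the balls roll out from about 0.035. It cannot go to the right. Friction 2 N; it stays where it is left.
- paddle (a point): Centre of the black plastic paddle on top of the stop, above the feeder: 30 mm (station x) x 18 mm (y) x 42 mm high, about 214 mm above the bench; its lower end is 14 mm above the channel's walls. Push on its right-hand face, towards the robot's left.
- ball0_center (a point): Centre of white porcelain milling ball 0, 24 mm diameter, 18 g. The three lie in a row in the feeder behind the stop (ball 0 next to it).
- ball1_center (a point): Centre of white porcelain milling ball 1, 24 mm diameter, 18 g. The three lie in a row in the feeder behind the stop (ball 0 next to it).
- ball2_center (a point): Centre of white porcelain milling ball 2, 24 mm diameter, 18 g. The three lie in a row in the feeder behind the stop (ball 0 next to it).
- mortar: Porcelain mortar, an open bowl 96 mm across, 52 mm high, between dispenser and robot. A bystander; origin at the centre of its underside.
- flask: Conical glass flask, 80 mm wide, 108 mm high, left of the feeder. A bystander; origin at the centre of its underside.
- jar: Clear jar with black lid, 68 mm wide, 110 mm high, right of the feeder. A bystander; origin at the centre of its underside.
- stopper: Rubber stopper, 34 mm wide, 30 mm high, in front of the left tray. A bystander; origin at the centre of its underside.
- beaker: Glass beaker, 60 mm wide, 75 mm high, in front of the right tray. A bystander; origin at the centre of its underside.
- cap: Black jar lid, 52 mm wide, 18 mm high, lying before the left pad. A bystander; origin at the centre of its underside.

How it is judged:
On the way, in this order (a step that is already met when the one before it is completed fails the run):
1. the gate has rocked over to its other side while the stop is still shut (distance of each of pad_left, pad_right from where it was at the start of the episode above 0.0225 m and (value of joint rocker above 0.2 rad or value of joint rocker below -0.2 rad) and value of joint stop below 0.015 m), for 0.2 s.
2. all three balls have run down the other chute into its tray (distance of each of pad_left, pad_right from where it was at the start of the episode above 0.0225 m and ((value of joint rocker above 0.2 rad and y of ball0_center in the frame of station between 0.17 and 0.28 m and x of ball0_center in the frame of station between -0.055 and 0.055 m and height (world z) of each of ball0_center, ball1_center, ball2_center below 0.034 m and y of ball1_center in the frame of station between 0.17 and 0.28 m and x of ball1_center in the frame of station between -0.055 and 0.055 m and y of ball2_center in the frame of station between 0.17 and 0.28 m and x of ball2_center in the frame of station between -0.055 and 0.055 m) or (value of joint rocker below -0.2 rad and y of ball0_center in the frame of station between -0.28 and -0.17 m and x of ball0_center in the frame of station between -0.055 and 0.055 m and height (world z) of each of ball0_center, ball1_center, ball2_center below 0.034 m and y of ball1_center in the frame of station between -0.28 and -0.17 m and x of ball1_center in the frame of station between -0.055 and 0.055 m and y of ball2_center in the frame of station between -0.28 and -0.17 m and x of ball2_center in the frame of station between -0.055 and 0.055 m))), for 0.2 s.
At the end, for the whole second after the job is handed in: The gate rests on the side opposite to its start (beyond 0.2 rad), and all three balls lie at rest (slower than 50 mm/s) on the floor of the tray on that side (all of step 2 and linear speed of each of ball0, ball1, ball2 below 0.05 m/s); the robot touches nothing.
It fails at once if the robot touches a ball (contact force between any of the arm, the fingers and ball0 above 0.2 N or contact force between any of the arm, the fingers and ball1 above 0.2 N or contact force between any of the arm, the fingers and ball2 above 0.2 N).
It fails at once if a bystander is pushed, lifted or knocked over (moved more than 25 mm or tipped more than 0.4 rad) (distance of any of mortar, flask, jar, stopper, beaker, cap from where it was at the start of the episode above 0.025 m or angle between any of mortar, flask, jar, stopper, beaker, cap's own z axis and vertical above 0.4 rad).
It also fails if it takes over 40 s, if anything falls off the work surface, if the arm or the gripper's body presses on something with over 40 N, if the wrist force passes 120 N, or if a joint passes its speed limit or range.

## Working session

There is one attempt and no reset: what is moved stays moved. The work goes in short steps, Python scripts to look and compute and a shell command to move; the robot and the scene stay as the last step left them, time stands still between calls to the robot, and variables do not carry over. Pictures are saved under pics/ and viewed, and the job is handed in when it is done.

```bash
ls; mkdir -p pics
python3 - <<'E'
from bench import robot
import cv2,numpy as np
print(robot.get_obs())
for n in("scene","top"):
    p,d=robot.snapshot(n); cv2.imwrite(f"pics/{n}0.png",p[:,:,::-1]); np.savez(f"{n}0.npz",p=p,d=d)
    print(n,robot.camera_params(n))
E
```

```text
pics
{'time': 0.0, 'joint_positions': array([-1.36811253e+00,  8.79667704e-02,  1.37226841e+00, -1.04031382e-05,
        1.68359676e+00, -1.03111119e-01]), 'qvel': array([-0.00083648,  0.0008652 ,  0.00079261, -0.00125265, -0.00020769,
        0.00090065]), 'joint_torque': array([ 5.18051384e-04, -3.40185428e+01, -3.02425039e+01,  7.16775586e-02,
        3.28826567e-02, -1.77904067e-04]), 'tool_pos': array([ 0.16545545, -0.52395762,  0.21229056]), 'ee_rot': array([-3.13936420e+00, -2.20201432e-04,  3.05793509e-01]), 'wrist_force': array([0.00460251, 0.01382732, 0.61319045]), 'wrist_torque': array([-0.04152548,  0.01925194, -0.00446791]), 'width': 0.09374430792516317}
scene {'fx': 397.5942661001687, 'fy': 397.5942661001687, 'cx': 322.9122145815642, 'cy': 203.4771443852103, 'distortion': array([-0.061952,  0.      ,  0.      ,  0.      ,  0.      ]), 'world_from_camera': array([[-0.290158  ,  0.74315488, -0.60293379,  1.04033132],
       [ 0.9568155 ,  0.23692486, -0.16843609,  0.14793565],
       [ 0.0176759 , -0.62576948, -0.77980775,  0.76940492],
       [ 0.        ,  0.        ,  0.        ,  1.        ]])}
top {'fx': 480.71479445373615, 'fy': 480.71479445373615, 'cx': 327.03100808407976, 'cy': 200.06318741689086, 'distortion': array([-0.01830352,  0.        ,  0.        ,  0.        ,  0.        ]), 'world_from_camera': array([[-0.02117781, -0.9967921 ,  0.0771817 ,  0.48068824],
       [-0.99887679,  0.02436859,  0.04063661,  0.01307947],
       [-0.04238706, -0.07623442, -0.99618856,  1.07421981],
       [ 0.        ,  0.        ,  0.        ,  1.        ]])}
```

View pics/scene0.png

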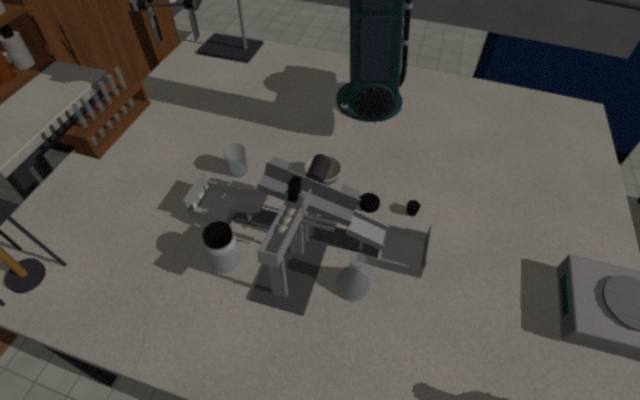

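View pics/top0.png

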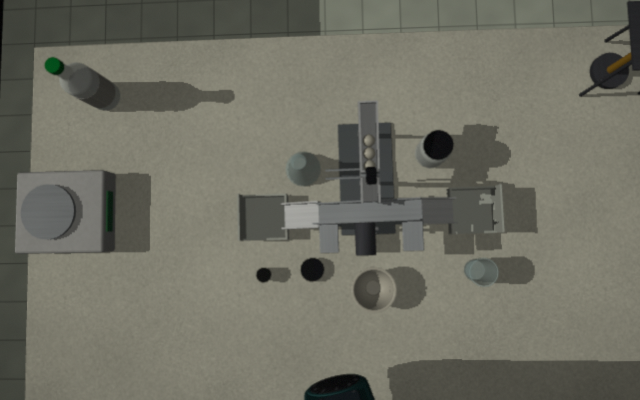

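```bash
cat > h.py <<'E'
import numpy as np,cv2
from bench import robot
def K(c): return np.array([[c['fx'],0,c['cx']],[0,c['fy'],c['cy']],[0,0,1.]])
def cloud(d,c):
    h,w=d.shape; v,u=np.mgrid[:h,:w]
    n=cv2.undistortPoints(np.stack([u,v],-1).reshape(-1,1,2).astype(np.float64),K(c),c['distortion']).reshape(h,w,2)
    P=np.dstack([n[...,0]*d,n[...,1]*d,d]); T=c['world_from_camera']
    W=P@T[:3,:3].T+T[:3,3]; W[d==0]=np.nan; return W
E
python3 - <<'E'
from h import *
z=np.load('top0.npz');c=robot.camera_params('top');W=cloud(z['d'],c)
np.save('W.npy',W)
def s(n,u,v,r=2): 
    b=W[v-r:v+r+1,u-r:u+r+1].reshape(-1,3);print(n,(u,v),np.nanmedian(b,0).round(4))
s('padL',328,238);s('padR',413,238);s('paddle',371,175);s('bench',200,300);s('cyl',366,238);s('mortar',375,290)
s('trL',335,212);s('trM',368,212);s('trR',410,212);s('b0',369,166,1);s('b2',369,141,1);s('trayL',262,218);s('trayR',472,212)
s('beaker',481,270);s('cap',312,269);s('flask',303,168);s('jar',437,146);s('stopper',264,274);s('feedertop',368,106)
x=z['p'][80:310,220:540];cv2.imwrite('pics/topz.png',cv2.resize(x[:,:,::-1],None,fx=2.5,fy=2.5,interpolation=3))
z=np.load('scene0.npz');x=z['p'][120:320,160:460];cv2.imwrite('pics/scz.png',cv2.resize(x[:,:,::-1],None,fx=2.6,fy=2.6,interpolation=3))
E
```

```text
padL (328, 238) [0.4792 0.0528 0.0927]
padR (413, 238) [ 0.4757 -0.1134  0.1352]
paddle (371, 175) [ 0.588  -0.0308  0.2342]
bench (200, 300) [3.465e-01 3.456e-01 2.000e-04]
cyl (366, 238) [ 0.4778 -0.0213  0.1728]
mortar (375, 290) [ 0.3634 -0.0443  0.0073]
trL (335, 212) [0.5316 0.0372 0.0965]
trM (368, 212) [ 0.5292 -0.0289  0.1144]
trR (410, 212) [ 0.5262 -0.1096  0.1346]
b0 (369, 166) [ 0.6122 -0.0304  0.1797]
b2 (369, 141) [ 0.6576 -0.0313  0.1888]
trayL (262, 218) [0.527  0.2032 0.0041]
trayR (472, 212) [ 0.5293 -0.2626  0.0043]
beaker (481, 270) [ 0.4022 -0.2766  0.0034]
cap (312, 269) [0.4123 0.0923 0.0178]
flask (303, 168) [0.6237 0.1015 0.1061]
jar (437, 146) [ 0.659  -0.1714  0.1102]
stopper (264, 274) [0.4042 0.1958 0.0295]
feedertop (368, 106) [ 0.7263 -0.0317  0.1794]
```

View pics/topz.png

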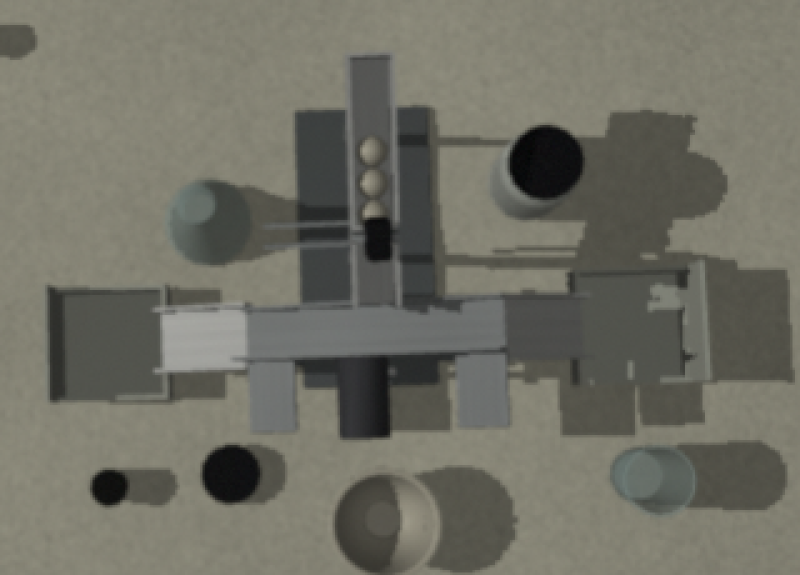

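View pics/scz.png

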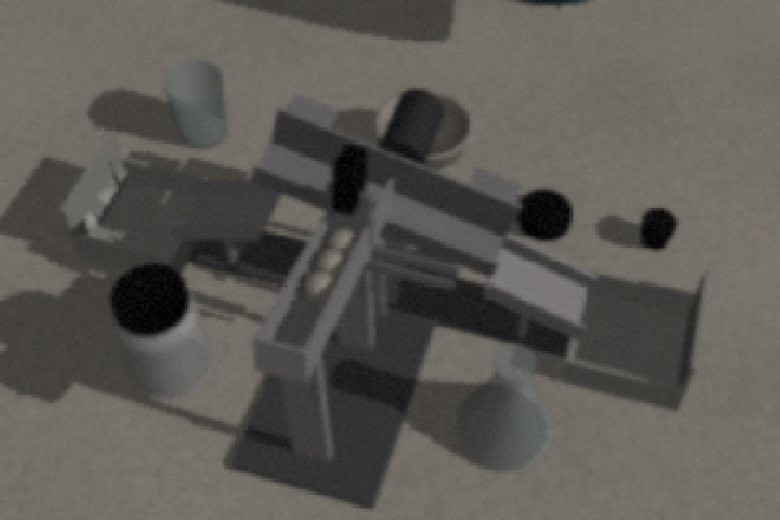

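Run:
```python
from h import *
W=np.load('W.npy');z=np.load('top0.npz');p=z['p'].astype(int)
X,Y,Z=W[...,0],W[...,1],W[...,2]
def box(n,m):
    m=m.astype(np.uint8); k,l,st,_=cv2.connectedComponentsWithStats(m); i=1+st[1:,4].argmax()
    q=W[l==i]; r=cv2.minAreaRect((q[:,:2]*1000).astype(np.float32)); print(n,len(q),r, 'mean',q.mean(0).round(4)); return q
V,U=np.mgrid[:400,:640]
box('padR',(Z>.125)&(Z<.142)&(X<.507)&(U>390)&(U<435)&(V>220))
box('padL',(Z>.085)&(Z<.1)&(X<.507)&(U>310)&(U<345)&(V>220))
q=box('paddle',(Z>.225)&(Z<.25)&(U>355)&(U<385)&(V>160)&(V<190))
q=box('jarlid',(Z>.1)&(Z<.12)&(X>.6)&(U>400)&(U<470))
q=box('flask',(Z>.03)&(Z<.12)&(X>.58)&(U>280)&(U<330)&(V<190)); 
q=box('mortar',(Z>.02)&(Z<.06)&(X<.43)&(U>340)&(U<410))
q=box('beaker',(Z>.02)&(Z<.08)&(X<.45)&(U>450)&(U<510))
# feeder axis
q=box('feeder',(Z>.14)&(Z<.23)&(X>.62)&(U>350)&(U<385)&(V<165))
# trough top strip along y
q=box('trough',(X>.5)&(X<.56)&(Z>.08)&(Z<.19)&(U>310)&(U<440)&(V>195)&(V<225))
q=box('trayL',(Z>.0025)&(Z<.008)&(U>235)&(U<300)&(V>190)&(V<245))
q=box('trayR',(Z>.0025)&(Z<.008)&(U>440)&(U<510)&(V>185)&(V<245))
```

```text
padR 596 ((479.0650634765625, -112.00836944580078), (56.21092224121094, 39.639888763427734), 1.0166510343551636) mean [ 0.479  -0.1116  0.1357]
padL 522 ((477.1180419921875, 50.909637451171875), (37.178401947021484, 57.21894454956055), 88.69730377197266) mean [0.4781 0.0512 0.0934]
paddle 169 ((586.7860107421875, -32.53071975708008), (17.545286178588867, 29.145030975341797), 89.41217041015625) mean [ 0.5861 -0.0318  0.2339]
jarlid 708 ((662.5601196289062, -173.1623992919922), (57.54170608520508, 60.16280746459961), 86.32205200195312) mean [ 0.6619 -0.173   0.1097]
flask 614 ((632.9382934570312, 106.78980255126953), (56.903106689453125, 62.04450988769531), 37.82106399536133) mean [0.6294 0.1051 0.0682]
mortar 1027 ((369.33331298828125, -38.901153564453125), (90.42898559570312, 90.09183502197266), 88.68838500976562) mean [ 0.3661 -0.0408  0.0398]
beaker 506 ((404.4866638183594, -262.4315185546875), (58.908084869384766, 58.756961822509766), 27.018800735473633) mean [ 0.4027 -0.2675  0.055 ]
feeder 1206 ((675.9322509765625, -31.224594116210938), (111.93238830566406, 36.188961029052734), 0.7548104524612427) mean [ 0.677  -0.0312  0.1795]
trough 2553 ((531.1278076171875, -33.068946838378906), (225.7936248779297, 54.93755340576172), 89.22171020507812) mean [ 0.53   -0.0338  0.1226]
trayL 1202 ((527.4274291992188, 196.4003143310547), (92.10855865478516, 88.4382553100586), 0.8580636382102966) mean [0.528  0.1966 0.0046]
trayR 1267 ((532.8004150390625, -261.9801025390625), (92.3010482788086, 86.83646392822266), 0.782928466796875) mean [ 0.5322 -0.2629  0.0047]
```

The right pad is the raised one (z 0.135), at about (0.478, -0.112). The station is turned by only about 0.01 rad, so the balls must go right. I'll shut the gripper and turn the tool so the jaws lie along x. That keeps the body clear of the tumbler.

```bash
python3 -m crank '[[0,0,0,-0.1],[0,0,0,-0.1],[0,0,0,-0.1],[0,0,0,-0.1],[0,0,0,-0.1],[0,0,0,-0.1],[0,0,0,-0.1],[0,0,0,-0.1],[0,0,0,0],[0,0,0,0]]' 1
python3 -c "
from bench import robot
o=robot.get_obs();print(o['tool_pos'],o['ee_rot'],o['joint_positions'])"
```

```text
time: 1.35
tool_pos: [0.1656, -0.5243, 0.2132]
ee_rot: [-3.141, -0.001, 1.56]
wrist_force: [0.5, -0.4, -0.0]
width: 0.0008
[ 0.16555131 -0.52434443  0.21316743] [-3.14149483e+00 -5.46719407e-04  1.56021958e+00] [-1.36810231e+00  8.74005073e-02  1.37115045e+00  2.02421519e-05
  1.68359673e+00 -1.35752331e+00]
```

```bash
python3 -m crank '[[0.206,0.151,0,0],[0.206,0.151,0,0],[0.206,0.151,0,0],[0.206,0.151,0,0],[0.206,0.151,0,0],[0.206,0.151,0,0],[0.206,0.151,0,0],[0.206,0.151,0,0],[0.206,0.151,0,0],[0.206,0.151,0,0]]' 1
python3 - <<'E'
from h import *
for n in("scene","top"):
    p,d=robot.snapshot(n); cv2.imwrite(f"pics/{n}1.png",cv2.resize(p[80:330,140:540,::-1],None,fx=2,fy=2))
o=robot.get_obs();print(o['tool_pos'],o['ee_rot'])
E
```

```text
time: 2.6
tool_pos: [0.4718, -0.1136, 0.2136]
ee_rot: [3.141, 0.0, 1.561]
wrist_force: [0.6, -0.9, 0.5]
width: 0.0005
[ 0.47280437 -0.11132494  0.21318511] [ 3.14109579e+00 -1.76674322e-03  1.56725570e+00]
```

View pics/scene1.png

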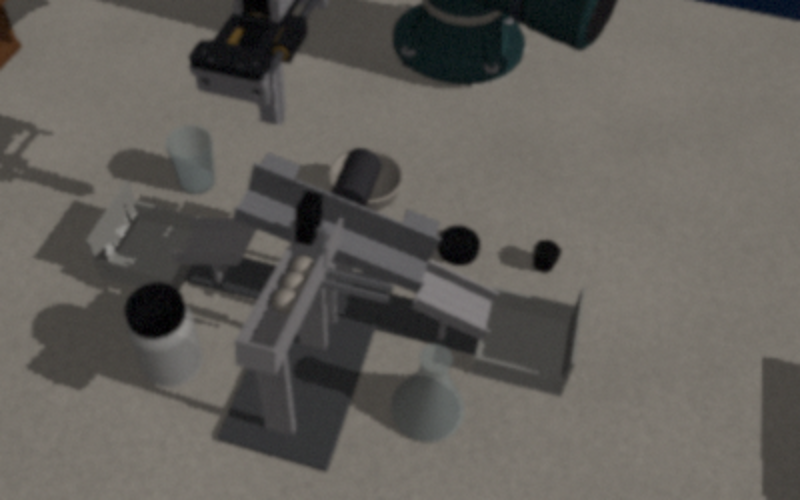

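View pics/top1.png

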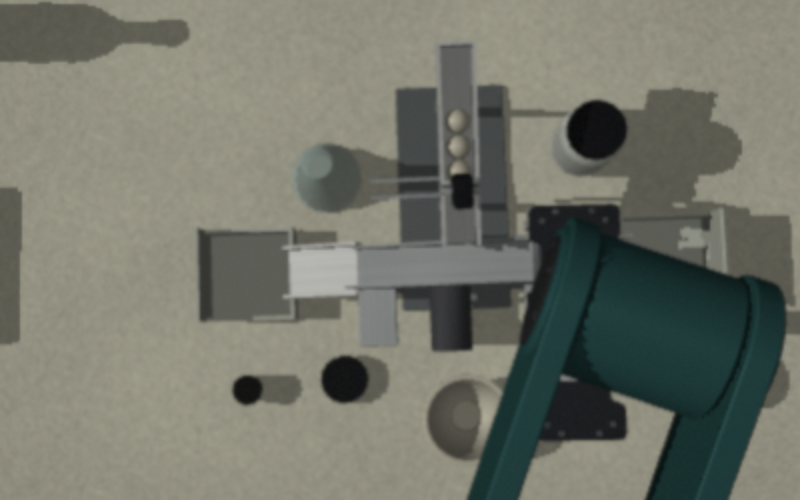

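Scene view shows the shut fingertips above the right pad (around px 272,120). Top view shows the body clear of the paddle (462,190) and the tumbler. I'll press down in small rows.

```bash
python3 -m crank '[[0,0,0.1,0],[0,0,0.1,0],[0,0,0.08,0],[0,0,0.04,0],[0,0,0.035,0],[0,0,0.035,0],[0,0,0.035,0],[0,0,0.035,0],[0,0,0.035,0],[0,0,0.02,0]]' 1
python3 - <<'E'
from h import *
p,d=robot.snapshot("scene"); cv2.imwrite("pics/scene2.png",cv2.resize(p[80:330,140:540,::-1],None,fx=2,fy=2))
o=robot.get_obs();print(o['tool_pos'],o['ee_rot'],o['wrist_force'])
E
```

```text
time: 3.95
tool_pos: [0.4707, -0.1149, 0.1097]
ee_rot: [-3.141, -0.0, 1.562]
wrist_force: [-0.3, -0.3, 0.9]
width: 0.0008
[ 0.47048783 -0.11481826  0.10930157] [-3.13998650e+00 -5.37276338e-04  1.56244875e+00] [-0.63837371  0.13423231  0.07669056]
```

View pics/scene2.png

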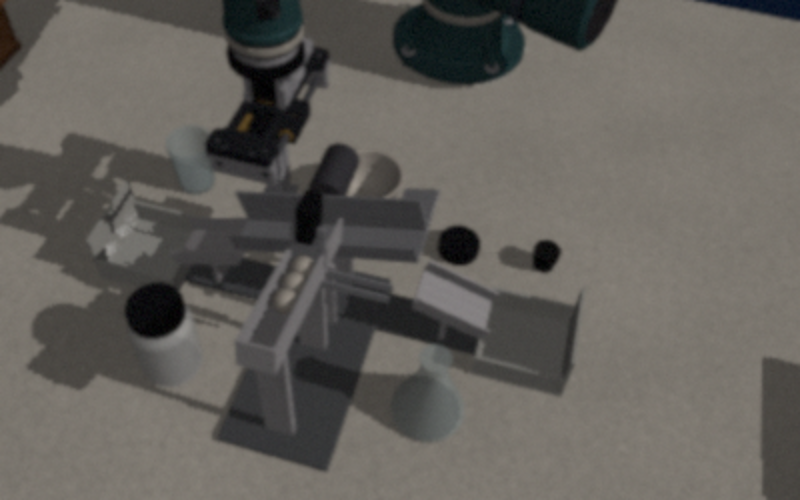

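The gate has rocked over, right end down. Next I'll lift and move back alongside the paddle on its right.

```bash
python3 -m crank '[[0,0,-0.1,0],[0,0,-0.1,0],[0,0,-0.1,0],[0,0,-0.1,0],[0,0,-0.08,0],[0,0.115,0,0],[0,0.115,0,0],[0,0.115,0,0],[0,0.115,0,0],[0,0.115,0,0]]' 1
python3 - <<'E'
from h import *
P={}
for n in("scene","top"):
    p,d=robot.snapshot(n); cv2.imwrite(f"pics/{n}3.png",cv2.resize(p[80:330,140:540,::-1],None,fx=2,fy=2)); P[n]=(p,d)
W=cloud(P['top'][1],robot.camera_params('top'))
print(np.nanmedian(W[233:243,324:332].reshape(-1,3),0), 'padL')
print(np.nanmedian(W[234:243,408:417].reshape(-1,3),0), 'padR')
o=robot.get_obs();print(o['tool_pos'],o['ee_rot'],o['wrist_force'])
X,Y,Z=[W[...,i] for i in range(3)];V,U=np.mgrid[:400,:640]
m=(Z>.225)&(Z<.25)&(U>355)&(U<385)&(V>160)&(V<190);q=W[m];print('paddle',len(q),q.min(0),q.max(0))
E
```

```text
time: 5.25
tool_pos: [0.5867, -0.116, 0.2063]
ee_rot: [-3.141, -0.0, 1.562]
wrist_force: [0.7, 0.4, 0.8]
width: 0.0005
[0.48024499 0.05194773 0.13705183] padL
[ 0.47557318 -0.11732863  0.09384359] padR
[ 0.58719856 -0.11590492  0.20547588] [-3.14065285e+00 -3.85614667e-04  1.56305560e+00] [-0.07366103  0.36630352  0.07989809]
paddle 171 [ 0.57213593 -0.041248    0.22795818] [ 0.60143785 -0.02363598  0.24033133]
```

View pics/scene3.png

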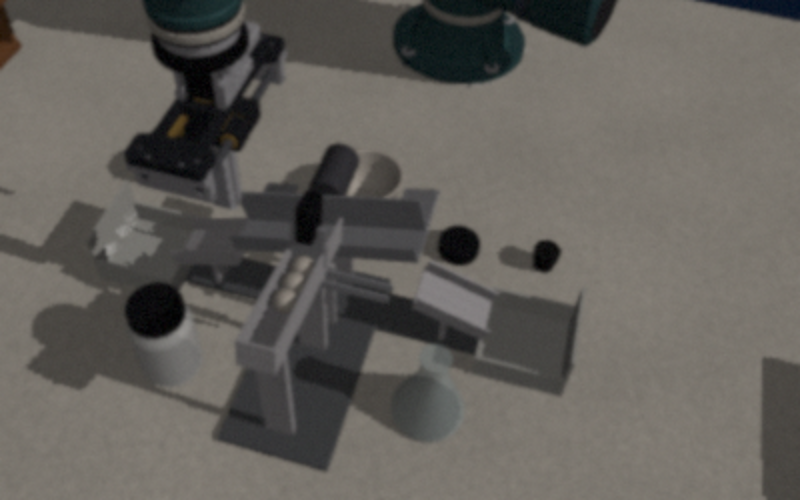

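View pics/top3.png

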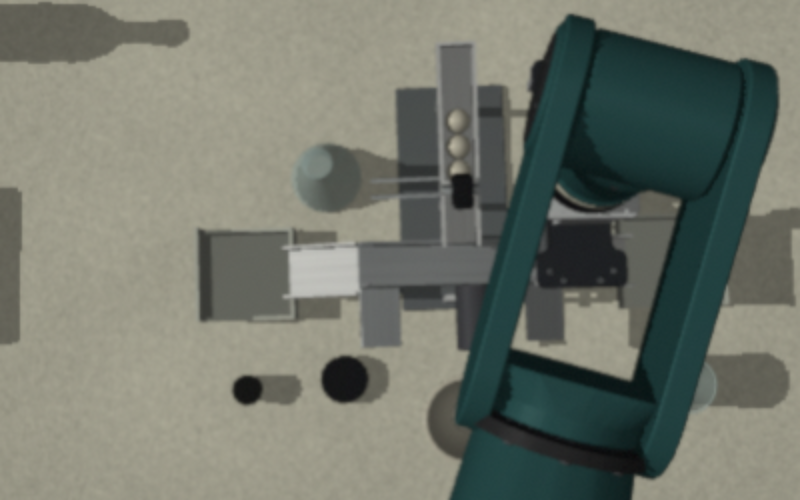

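```bash
python3 -m crank '[[0,-0.025,-0.04,0],[0.1,0,0,0],[0.1,0,0,0],[0.1,0,0,0],[0.04,0,0,0],[0.04,0,0,0],[0.04,0,0,0],[0.04,0,0,0],[0.04,0,0,0],[0.045,0,0,0]]' 1
python3 - <<'E'
from h import *
p,d=robot.snapshot("scene"); cv2.imwrite("pics/scene4.png",cv2.resize(p[80:330,140:540,::-1],None,fx=2,fy=2))
o=robot.get_obs();print(o['tool_pos'],o['ee_rot'],o['wrist_force'])
E
```

```text
time: 6.6
tool_pos: [0.5818, -0.0066, 0.2143]
ee_rot: [-3.141, 0.0, 1.562]
wrist_force: [-2.1, -3.1, -0.1]
width: 0.0007
[ 0.58182049 -0.00577781  0.21433902] [-3.14128785e+00 -1.29270968e-05  1.56316590e+00] [-0.78144823 -1.49716641 -0.11498139]
```

View pics/scene4.png

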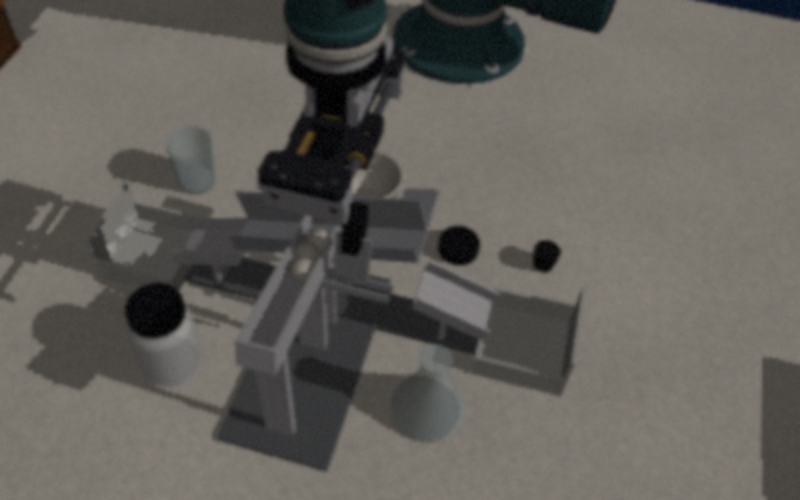

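The paddle has moved left to about (355,228) and the balls are rolling under the fingers. I'll hold still while they run out, then lift away.

```bash
python3 -m crank '[[0,0,0,0],[0,0,0,0],[0,0,0,0],[0,0,0,0],[0,0,0,0],[0,0,0,0],[0,0,0,0],[0,0,0,0],[0,0,0,0],[0,0,0,0]]' 1
python3 - <<'E'
from h import *
p,d=robot.snapshot("scene"); cv2.imwrite("pics/scene5.png",cv2.resize(p[80:330,140:540,::-1],None,fx=2,fy=2))
E
```

```text
time: 7.9
tool_pos: [0.5819, -0.0069, 0.2145]
ee_rot: [-3.142, 0.0, 1.562]
wrist_force: [-0.6, 0.1, -0.2]
width: 0.0007
```

View pics/scene5.png

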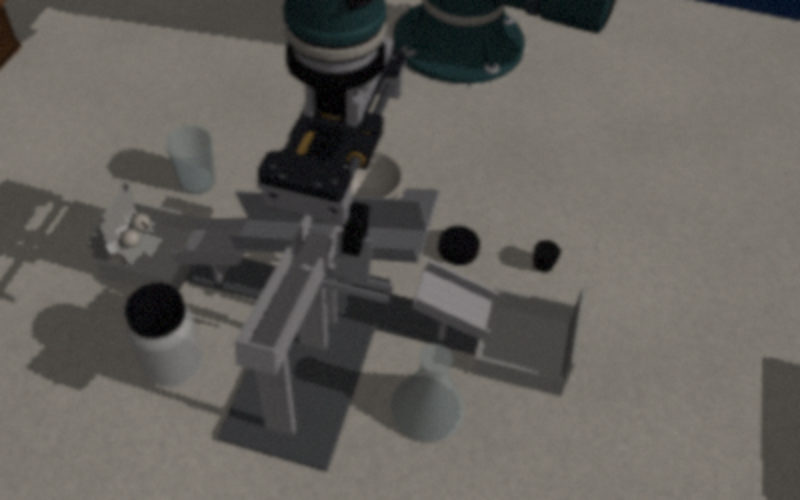

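The feeder is empty, and at least two balls show in the right tray (130,230). I'll back off right, lift, and retreat toward the robot.

```bash
python3 -m crank '[[-0.05,0,0,0],[-0.05,0,0,0],[0,0,-0.15,0],[0,0,-0.15,0],[0,0,-0.15,0],[0,-0.2,0,0],[0,-0.2,0,0],[0,-0.2,0,0],[0,-0.2,0,0],[0,-0.2,0,0]]' 1
python3 - <<'E'
from h import *
P={}
for n in("scene","top"):
    p,d=robot.snapshot(n); P[n]=p; 
    W=cloud(d,robot.camera_params(n)); np.savez(f"{n}6.npz",p=p,W=W)
cv2.imwrite("pics/scene6.png",cv2.resize(P['scene'][80:330,140:540,::-1],None,fx=2,fy=2))
cv2.imwrite("pics/top6.png",cv2.resize(P['top'][80:330,140:540,::-1],None,fx=2,fy=2))
o=robot.get_obs();print(o['tool_pos'],o['ee_rot'],o['wrist_force'])
E
```

```text
time: 9.2
tool_pos: [0.3804, -0.0258, 0.3046]
ee_rot: [3.141, 0.0, 1.562]
wrist_force: [-0.3, -0.5, 0.5]
width: 0.0009
[ 0.37938962 -0.02565311  0.30579134] [3.13901279e+00 1.01314245e-03 1.56106907e+00] [-0.68858684  0.62692288 -0.04561483]
```

View pics/scene6.png

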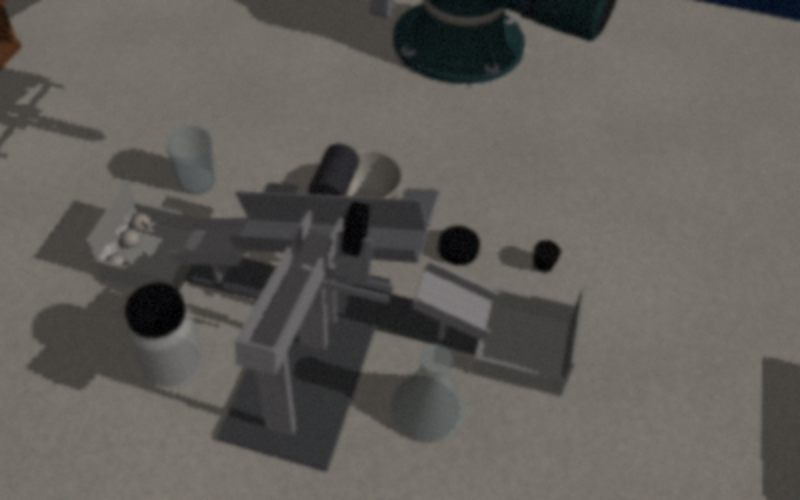

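View pics/top6.png

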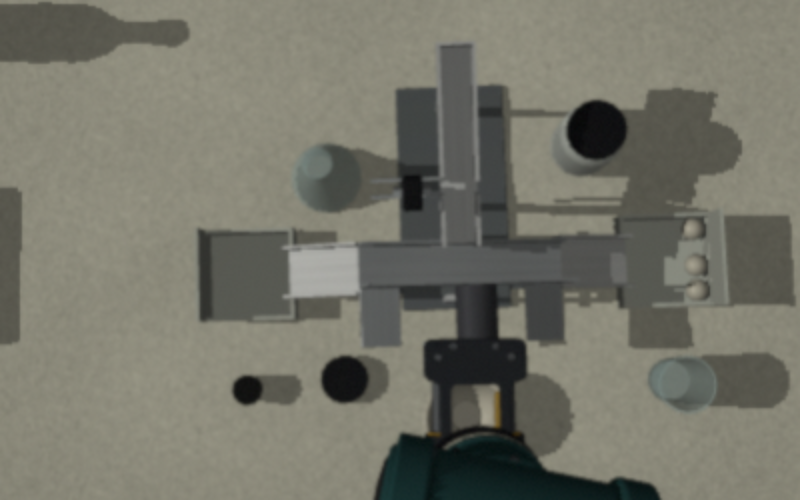

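All three balls sit in the right tray (top view around 695,228/264/290). I'll wait, check that they're at rest, then hand in.

```bash
python3 -m crank '[[0,0,0,0],[0,0,0,0],[0,0,0,0],[0,0,0,0],[0,0,0,0],[0,0,0,0],[0,0,0,0],[0,0,0,0],[0,0,0,0],[0,0,0,0]]' 1
python3 - <<'E'
from h import *
old=np.load('top6.npz')
p,d=robot.snapshot('top');W=cloud(d,robot.camera_params('top'))
for u,v in((487,194),(488,212),(488,225)):
    for WW in(old['W'],W): print((u,v),np.nanmedian(WW[v-1:v+2,u-1:u+2].reshape(-1,3),0).round(4))
a=cv2.absdiff(old['p'],p)[170:240,440:520];print('diff',a.max())
print('padL',W[233:243,324:332,2].mean(),'padR',np.nanmedian(W[234:243,408:417,2]))
W0=np.load('W.npy')
for n,u,v in(('cap',312,269),('stopper',264,274),('jar',437,146),('flask',303,168),('beaker',481,270)):print(n,np.abs(W[v-3:v+4,u-3:u+4]-W0[v-3:v+4,u-3:u+4]).mean().round(4))
print(robot.get_obs()['wrist_force'],robot.get_obs()['time'])
E
```

```text
time: 10.55
tool_pos: [0.3817, -0.0253, 0.3045]
ee_rot: [3.142, 0.0, 1.562]
wrist_force: [-0.4, 1.4, 0.7]
width: 0.0005
(487, 194) [ 0.5665 -0.2899  0.0274]
(487, 194) [ 0.5663 -0.2898  0.0281]
(488, 212) [ 0.5275 -0.2904  0.0281]
(488, 212) [ 0.5275 -0.2899  0.0259]
(488, 225) [ 0.4995 -0.2899  0.027 ]
(488, 225) [ 0.4995 -0.2897  0.0287]
diff 3
padL 0.13726605329133962 padR 0.09340009760079049
cap 0.0008
stopper 0.0009
jar 0.0009
flask nan
beaker 0.0009
[-0.23035646 -0.30585232 -0.47753369] 10.6
```

```bash
python3 -c "
from bench import robot
print(robot.close_job())"
```

```text
the job is handed in; nothing more can be done
None
```

The gate now rests right side down, all three balls lie in the right tray, and the job is handed in at about 10.6 s. `close_job` gave no verdict.

- **What I did:** The right pad was the raised one (z 0.135 m), so I pressed it with the shut fingertips until the gate rocked over. After checking the gate with the stop still shut, I pushed the black paddle about 43 mm to the left. I held still while the balls rolled out, then backed off, lifted and retreated.
- **Gate:** The pads read 0.137 m (left) and 0.093 m (right), so it is on its other stop.
- **Balls:** In the station frame they are at about y -0.26 m and x within ±0.036 m, on the tray floor. Two pictures taken 1.3 s apart showed no motion.
- **Bystanders:** The cap, stopper, jar and beaker showed no displacement (differences under 1 mm).
- **Not measured:** The flask's depth difference had no valid reading, so I judged it unmoved by eye from the pictures. The mortar was partly hidden under the arm at the end and wasn't measured again. The tool never went near either one at their height.
- **Contact:** Wrist forces stayed at noise level except for about 4 N while pushing the paddle. The arm ended clear of everything.

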